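Sweep the offcuts off the welding plate into the scrap tray

ROBOT

A 6-joint arm with a two-finger parallel gripper is mounted at the origin on the work surface. World frame = base frame: x ahead of the robot, y to its left, z up, the work surface at z = 0. Lengths are in m, angles in rad, forces in N, time in s.
With the tool pointing down it reaches from about 0.35 to 0.775 m from the base axis. Payload 7.3 kg.
Tool frame: the origin (TCP) lies at the centre of the arm's flange, where the gripper is bolted on; the fingertips stand 178 mm ahead of it and the grasp point (between the pads) lies 159 mm ahead of it; z points along the fingers, y is the line along which they close (so a half turn about z gives the same grasp; the last joint's range is limited). The gripper opens to 92 mm and grips with 3 to 60 N. Pads are 19 mm wide; open, the fingers measure 130 mm over their backs; the gripper's body (75 mm by 190 mm) begins 47 mm behind the grasp point.
Start: joints at [-1.322, 0.342, 1.524, -0, 1.275, -0.146], TCP at [0.202, -0.485, 0.405] pointing down, gripper open.
Joint ranges: [-2.53, 2.53], [-0.77, 2.02], [0.04, 2.7], [-1, 4.14], [0.28, 2.66], [-3.11, 3.11]. Speed limits (rad/s): [2.57, 2.57, 3.14, 3.14, 3.14, 3.14].

INTERFACE

Orientations are given as [roll, pitch, yaw] about the fixed x, y, z axes, in that order (R = Rz(yaw) Ry(pitch) Rx(roll)).
In Python, from cell import robot gives the robot as it stands.
- The arm moves only by the shell command python3 drive.py 'ROWS' [OPENING] [FORCE]. ROWS is 1 to 8 rows, parted by semicolons, with the numbers parted by spaces; each row has 6 numbers: dx, dy, dz in units of 50 mm, then a rotation vector rx, ry, rz in units of 0.2 rad; each row shifts and turns the commanded pose from where the row before left it, along the tool's axes as they then stand; what a row does not reach is not made up. A row lasts 1/12 s, in which the tool goes at most 0.0417 m and 0.125 rad, less where a joint would pass 70% of its speed; a pose out of reach is approached as far as the arm can. OPENING is the finger opening in m, set as the command begins (- or left out keeps the last). The fingers move at their own pace and stop on an object; FORCE is the grip in N (left out, the last holds). Time passes only in rows, so rows that do not move let the fingers close. It prints the time, the measured TCP pose, the force, the opening and the grip force at its end. Input that does not fit is refused with a message, and nothing moves.
- robot.observe(): the state, without advancing time (a new reading comes with each control period).
- robot.read_camera(name): name is "scene" or "top" or "wrist"; returns a dict with "image" (400x640x3 uint8, red, green, blue), "fx", "fy", "cx", "cy" (pixels), "pose" (4x4, takes a point from camera to world coordinates). Camera axes: x right, y down, z forward; pixel columns grow to the right and rows downward; lengths in m; the calibration is good to about 2 mm. A picture is of the moment at which its call begins. There is no depth.
- robot.hand_in(): hands the job in; it is judged then, once.
The state is a dict: "time": time; "qpos": joint angles; "qvel": joint speeds; "joint_efforts": joint torques, N m; "tool_pos": TCP position; "tool_rot": TCP orientation; "contact_force": force on the tool from outside, world axes, zero at the start; "torque": the same for the moment, N m; "opening": finger opening in m; "grip_force": force on a finger pad.
Only numpy, scipy, OpenCV 4.12 (cv2) and the standard library are available. Lean on these libraries where they do the work, as an engineer would, in place of code of your own. Each camera call takes 0.05 s, during which the arm holds its last target. There are 200 camera calls.

TASK

Sweep the three loose offcuts (the ring, the round slug and the flat rectangular coupon) along the welding plate and over its end into the red scrap tray, pushing them with the closed fingers as with a hand brush; do not pinch them, press down on them or lift them. Leave the two green-capped tube stubs, the bottle and the earth clamp standing or lying just where they are, and finish with the hand clear of everything.

Things in the scene. Friction and masses are not known exactly. Their poses are not given: they have to be found in the camera images.
- plate: dark grey steel welding plate on feet, fixed to the bench, with a pattern of dark dots (flat, not real holes): 260 mm along its x, 360 mm along its y, smooth flat top 60 mm above the bench, no rim. Origin at the centre of its underside, on the bench. It may be shifted and turned a little (yaw up to 0.15).
- red_tray: red open scrap tray, fixed, standing against one of the plate's two short ends (the +y or the -y end of the plate) along the whole 260 mm end, with the plate's own yaw; 260 mm along its x, 110 mm along its y, 50 mm high, walls and floor 4 mm, so its rim is 10 mm below the plate's top. What is pushed off that end drops into it. Origin at the centre of its underside, 236 mm from the plate's centre.
- blue_tray: blue open tray of the same size and fixing at the other end of the plate, holding four yellow caps fixed in it; not for scrap.
- ring: loose bright slice of tube: ring 40 mm outside, 30 mm inside diameter, 14 mm high, about 50 g. Slides flat on the plate when pushed sideways low down; starts lying flat there. Origin at the centre of its underside.
- slug: loose solid brass-coloured round disc, 36 mm diameter, 12 mm high, about 90 g. Slides flat on the plate when pushed sideways low down; starts lying flat there. Origin at the centre of its underside.
- coupon: loose bright flat rectangular piece, 40 mm along its x, 30 mm along its y, 10 mm high, about 90 g, any yaw; it turns and can slip off the finger when pushed off-centre or on a corner. Slides flat on the plate when pushed sideways low down; starts lying flat there. Origin at the centre of its underside.
- stub_a: good tube stub standing on the plate near the plate's +y end: upright cylinder 44 mm diameter, 50 mm high, steel with a green cap on top, loose, 200 g. Origin at the centre of its underside. Bystander.
- stub_b: the same kind of stub standing near the plate's -y end. Bystander.
- bottle: white plastic bottle standing on the bench to one side, 60 mm diameter, 150 mm high, loose. Origin at the centre of its underside. Bystander.
- clamp: brass earth clamp lying on the bench to the other side, 130 mm along its x, 26 mm wide, 55 mm high, loose. Origin at the centre of its underside. Bystander.

How it is judged:
At the end, for the whole second after the job is handed in: The centres of ring, slug and coupon lie within the red tray's outline (260 x 110 mm) and below its rim, settled (under 100 mm/s); both stubs, the bottle and the clamp are within 15 mm of where they began and not tipped (x of ring in the frame of red_tray between -0.13 and 0.13 m and y of ring in the frame of red_tray between -0.055 and 0.055 m and z of each of ring, slug, coupon in the frame of red_tray below 0.048 m and linear speed of each of ring, slug, coupon below 0.1 m/s and x of slug in the frame of red_tray between -0.13 and 0.13 m and y of slug in the frame of red_tray between -0.055 and 0.055 m and x of coupon in the frame of red_tray between -0.13 and 0.13 m and y of coupon in the frame of red_tray between -0.055 and 0.055 m and distance of each of stub_a, stub_b, bottle, clamp from where it was at the start of the episode below 0.015 m and angle between each of stub_a, stub_b, bottle, clamp's own z axis and vertical below 0.15 rad); the robot touches nothing.
It fails at once if an offcut is lifted more than 25 mm off the plate (height (world z) of any of ring, slug, coupon above 0.085 m).
It fails at once if an offcut is pinched or pressed with more than 18 N (contact force between the fingers and ring above 18 N or contact force between the fingers and slug above 18 N or contact force between the fingers and coupon above 18 N).
It fails at once if a stub, the bottle or the clamp is shifted more than 15 mm or tipped (distance of any of stub_a, stub_b, bottle, clamp from where it was at the start of the episode above 0.015 m or angle between any of stub_a, stub_b, bottle, clamp's own z axis and vertical above 0.3 rad).
It also fails if it takes over 67 s, if anything falls off the work surface, if the arm or the gripper's body presses on something with over 40 N, if the wrist force passes 120 N, or if a joint passes its speed limit or range.

## Working session

There is one attempt and no reset: what is moved stays moved. The work goes in short steps, Python scripts to look and compute and a shell command to move; the robot and the scene stay as the last step left them, time stands still between calls to the robot, and variables do not carry over. Pictures are saved under pics/ and viewed, at most 10 in all, crops included, and the job is handed in when it is done.

```bash
ls; mkdir -p pics; python3 - <<'E'
from cell import robot
import cv2,pickle
d={}
for n in("top","scene"):
    c=robot.read_camera(n); d[n]=c
    cv2.imwrite(f"pics/{n}0.png",c["image"][:,:,::-1]); print(n,c["fx"],c["fy"],c["cx"],c["cy"],c["pose"].round(4).tolist())
pickle.dump(d,open("c0.pkl","wb"))
s=robot.observe();print(s["time"],s["tool_pos"],s["tool_rot"],s["opening"])
E
```

```text
cell.py
drive.py
pics
top 386.12870920056497 386.12870920056497 315.68958559008945 198.81203937461646 [[0.0179, -0.9907, 0.1348, 0.3852], [-0.9997, -0.0197, -0.0118, 0.0159], [0.0144, -0.1345, -0.9908, 1.2194], [0.0, 0.0, 0.0, 1.0]]
scene 417.37040012458965 417.37040012458965 326.2414637015563 193.94483530429878 [[-0.8101, 0.4558, -0.3688, 0.9499], [0.586, 0.6483, -0.4861, 0.5128], [0.0175, -0.6099, -0.7922, 0.8846], [0.0, 0.0, 0.0, 1.0]]
0.1 [ 0.20190727 -0.48449242  0.404138  ] [-3.14025429e+00 -1.85474801e-04  3.94784636e-01] 0.09179982985949325
```

View pics/top0.png

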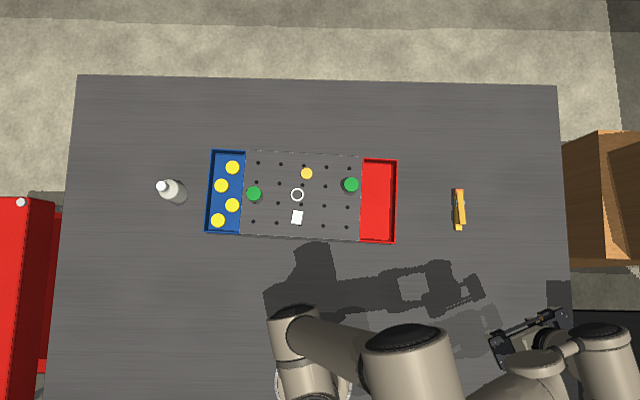

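View pics/scene0.png

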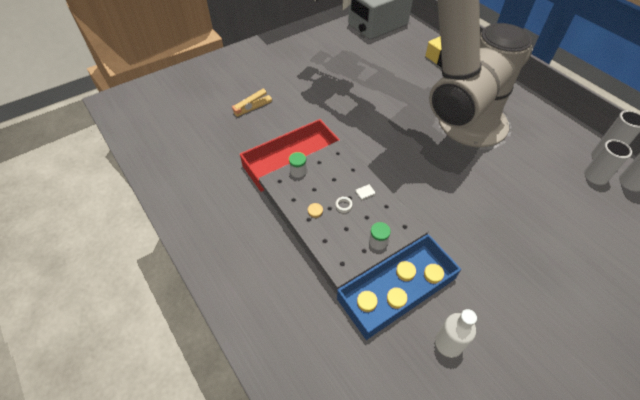

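The top view shows the red tray at the plate's -y end, right at (378,200), and the blue tray at the left. The ring is at (297,195), slug (306,173), coupon (297,217), stub_b (351,184) near the red tray, and stub_a (254,193). In the scene view, the ring is at (344,204), slug (315,210) and coupon (366,191).

```bash
cat > h.py <<'E'
import numpy as np,cv2
def ray(c,p):
    d=c["pose"][:3,:3]@np.array([(p[0]-c["cx"])/c["fx"],(p[1]-c["cy"])/c["fy"],1]);return c["pose"][:3,3],d/np.linalg.norm(d)
def onz(c,p,z):
    o,d=ray(c,p);return o+d*(z-o[2])/d[2]
def tri(c1,p1,c2,p2):
    o1,d1=ray(c1,p1);o2,d2=ray(c2,p2)
    t=np.linalg.lstsq(np.c_[d1,-d2],o2-o1,rcond=None)[0];a=o1+d1*t[0];b=o2+d2*t[1]
    return (a+b)/2,np.linalg.norm(a-b)
def blobs(c,lo,hi,box,amin=15):
    x0,y0,x1,y1=box;h=cv2.cvtColor(c["image"],cv2.COLOR_RGB2HSV);m=cv2.inRange(h,lo,hi)
    k=np.zeros_like(m);k[y0:y1,x0:x1]=m[y0:y1,x0:x1]
    cs,_=cv2.findContours(k,cv2.RETR_EXTERNAL,cv2.CHAIN_APPROX_NONE)
    cs=[q for q in cs if cv2.contourArea(q)>=amin]
    return sorted(cs,key=cv2.contourArea,reverse=True)
def cen(q):
    m=cv2.moments(q);return np.array([m["m10"]/m["m00"],m["m01"]/m["m00"]])
W=((0,0,150),(180,70,255));Y=((10,90,120),(35,255,255));G=((45,90,60),(85,255,255));R=((0,150,60),(8,255,255));B=((100,120,40),(125,255,255))
E
python3 - <<'E'
from h import *
import pickle
d=pickle.load(open("c0.pkl","rb"));T,S=d["top"],d["scene"]
box={"ring":(W,(285,185,310,205),(332,194,356,215)),"slug":(Y,(296,163,318,184),(303,200,328,220)),"coupon":(W,(285,206,310,230),(354,182,378,200)),
"stub_b":(G,(338,170,362,198),(285,148,310,170)),"stub_a":(G,(242,180,266,206),(366,218,394,244))}
zt=dict(ring=.074,slug=.072,coupon=.07,stub_a=.11,stub_b=.11)
for n,(c,b1,b2) in box.items():
    q1=blobs(T,*c,b1);q2=blobs(S,*c,b2)
    p1=cen(q1[0]);p2=cen(q2[0]);X,e=tri(T,p1,S,p2)
    print(n,[cv2.contourArea(q) for q in q1],[cv2.contourArea(q) for q in q2],p1.round(1),p2.round(1),"tri",X.round(4),e.round(4),"onz",onz(T,p1,zt[n]).round(4),onz(S,p2,zt[n]).round(4))
    if n=="coupon":
        for C,q in((T,q1[0]),(S,q2[0])):
            P=np.array([onz(C,p,.07)[:2] for p in q[:,0]],np.float32)*1000;print(cv2.minAreaRect(P))
for n,c,b in(("red",R,(340,140,420,260)),("blue",B,(190,130,250,250))):
    q=blobs(T,*c,b)[0];P=np.array([onz(T,p,.05)[:2] for p in q[:,0]],np.float32)*1000;r=cv2.minAreaRect(P);print(n,r,cv2.boxPoints(r).round().tolist())
im=T["image"][135:260,195:410];cv2.imwrite("pics/crop.png",cv2.resize(im,None,fx=3.7,fy=3.7,interpolation=cv2.INTER_CUBIC)[:,:,::-1])
E
```

```text
ring [127.5] [192.5] [297.  194.2] [343.4 203.1] tri [0.5538 0.0592 0.0706] 0.0018 onz [0.554  0.0585 0.074 ] [0.555  0.0618 0.074 ]
slug [102.0] [150.5] [306.1 172.9] [314.8 210. ] tri [0.6203 0.0332 0.0658] 0.0018 onz [0.6197 0.0325 0.072 ] [0.6222 0.0375 0.072 ]
coupon [124.0] [181.5] [296.7 217. ] [365.  190.8] tri [0.4854 0.0585 0.0675] 0.0014 onz [0.4856 0.0578 0.07  ] [0.4863 0.0604 0.07  ]
((485.5840148925781, 57.44341278076172), (31.395198822021484, 41.79145050048828), 82.0680923461914)
((486.3281555175781, 60.153663635253906), (36.41294479370117, 45.41472244262695), 79.30718231201172)
stub_b [159.5] [162.0] [350.9 184.1] [297.2 159.4] tri [ 0.582  -0.0992  0.1026] 0.0024 onz [ 0.5816 -0.0993  0.11  ] [ 0.5848 -0.0924  0.11  ]
stub_a [164.0] [240.0] [253.2 193.1] [380.1 231. ] tri [0.5498 0.1856 0.1033] 0.0015 onz [0.5493 0.184  0.11  ] [0.5528 0.189  0.11  ]
red ((545.9463500976562, -190.0164337158203), (109.93109130859375, 261.7086181640625), 87.60740661621094) [[413.0, -239.0], [674.0, -250.0], [679.0, -141.0], [418.0, -130.0]]
blue ((565.2652587890625, 282.1437683105469), (108.9755859375, 260.722412109375), 87.5698013305664) [[433.0, 233.0], [693.0, 222.0], [698.0, 331.0], [437.0, 342.0]]
```

Units first: shifts go in units of 50 mm and turns go in units of 0.2 rad. So -0.1135 rad is -0.5675.

```bash
python3 drive.py '0 0 0 0 0 -0.5675;0 0 0 0 0 -0.5675;0 0 0 0 0 -0.5675;0 0 0 0 0 -0.5675;0 0 0 0 0 -0.5675' 0 10
python3 drive.py '0 0 0 0 0 -0.5675;0 0 0 0 0 -0.5675;0 0 0 0 0 -0.5675;0 0 0 0 0 -0.5675;0 0 0 0 0 -0.5675'
python3 drive.py '0.6 0.26 0 0 0 0;0.6 0.26 0 0 0 0;0.6 0.26 0 0 0 0;0.6 0.26 0 0 0 0;0.6 0.26 0 0 0 0;0.6 0.26 0 0 0 0;0.6 0.26 0 0 0 0'
python3 drive.py '0.6 0.26 0 0 0 0;0.6 0.26 0 0 0 0;0.6 0.26 0 0 0 0;0.6 0.26 0 0 0 0;0.6 0.26 0 0 0 0;0.6 0.26 0 0 0 0;0.6 0.26 0 0 0 0'
cat >> h.py <<'E'
C0=np.array([.5556,.046]);ya=-.041
v=np.array([np.cos(ya),np.sin(ya)]);w=np.array([-v[1],v[0]])
def pl(p): d=np.asarray(p)[:2]-C0;return np.array([d@v,d@w])
def st():
    from cell import robot
    s=robot.observe();yaw=s["tool_rot"][2];r=s["tool_rot"]
    print("t",round(s["time"],2),"plate xy",pl(s["tool_pos"]).round(4),"z",s["tool_pos"][2].round(4),"rot",r.round(4),"op",round(s["opening"],4),"F",s["contact_force"].round(2))
E
python3 -c "from h import *;st()"
```

```text
time: 0.52
tool_pos: [0.2019, -0.4845, 0.4043]
tool_rot: [-3.141, -0.001, 0.968]
contact_force: [0.6, 0.7, 0.0]
opening: 0.063
grip_force: 0.0
time: 0.93
tool_pos: [0.2019, -0.4845, 0.4043]
tool_rot: [-3.141, -0.001, 1.535]
contact_force: [-0.2, 1.0, -0.2]
opening: 0.0297
grip_force: 0.0
time: 1.52
tool_pos: [0.3017, -0.277, 0.4045]
tool_rot: [-3.141, -0.0, 1.529]
contact_force: [0.1, -0.5, 1.2]
opening: 0.0006
grip_force: 0.0
time: 2.1
tool_pos: [0.4012, -0.0708, 0.4046]
tool_rot: [-3.141, 0.0, 1.53]
contact_force: [0.9, -0.4, -0.5]
opening: 0.0004
grip_force: 0.0
t 2.1 plate xy [-0.1494 -0.123 ] z 0.4046 rot [-3.1414  0.      1.5297] op 0.0004 F [ 0.9  -0.36 -0.5 ]
```

Scaled: 0.0295 m is 0.59, 0.0132 m is 0.264.

```bash
python3 drive.py '0.59 0.264 0 0 0 0;0.59 0.264 0 0 0 0;0.59 0.264 0 0 0 0;0.59 0.264 0 0 0 0;0.59 0.264 0 0 0 0;0.59 0.264 0 0 0 0;0 0 0 0 0 0'
python3 - <<'E'
from h import *;st()
from cell import robot
c=robot.read_camera("wrist");cv2.imwrite("pics/w1.png",c["image"][:,:,::-1])
import pickle;pickle.dump(c,open("w1.pkl","wb"))
print(c["fx"],c["pose"].round(3).tolist())
E
```

```text
time: 2.68
tool_pos: [0.4888, 0.1051, 0.4042]
tool_rot: [3.141, -0.002, 1.533]
contact_force: [-0.9, -0.3, -0.7]
opening: 0.0005
grip_force: 0.0
t 2.68 plate xy [-0.0692  0.0563] z 0.4042 rot [ 3.1411e+00 -1.8000e-03  1.5334e+00] op 0.0005 F [-0.93 -0.31 -0.68]
338.90026038851533 [[0.999, -0.036, -0.009, 0.491], [-0.038, -0.968, -0.248, 0.171], [0.0, 0.248, -0.969, 0.384], [0.0, 0.0, 0.0, 1.0]]
```

View pics/w1.png

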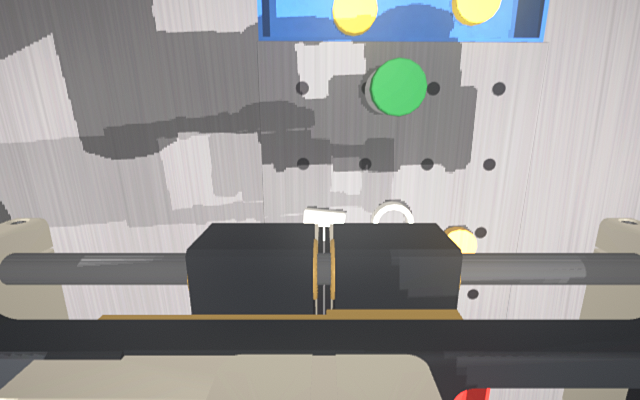

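The wrist view shows the coupon at (325,215), centred under the closed fingers (column 324). The ring is at (393,212), the slug at (460,240) and stub_a at (398,87). Descending behind the coupon.

Scaled: 0.025 m is 0.5, 0.02 m is 0.4.

```bash
python3 drive.py '0.04 0 0.5 0 0 0;0.04 0 0.5 0 0 0;0.04 0 0.5 0 0 0;0 0 0.5 0 0 0;0 0 0.5 0 0 0;0 0 0.4 0 0 0;0 0 0.2 0 0 0;0 0 0.08 0 0 0'
python3 drive.py '0 0 0.04 0 0 0;0 0 0 0 0 0'
python3 -c "from h import *;st()"
```

```text
time: 3.4
tool_pos: [0.487, 0.1064, 0.2442]
tool_rot: [-3.138, 0.001, 1.529]
contact_force: [-0.9, 0.9, 1.7]
opening: 0.0004
grip_force: 0.0
time: 3.57
tool_pos: [0.4879, 0.1069, 0.2442]
tool_rot: [3.141, 0.0, 1.529]
contact_force: [-0.2, -0.9, 0.7]
opening: 0.0006
grip_force: 0.0
t 3.57 plate xy [-0.0701  0.0581] z 0.2442 rot [3.1407e+00 1.0000e-04 1.5294e+00] op 0.0006 F [-0.24 -0.91  0.74]
```

Scaled: -0.008 m is -0.16, 0.0015 m is 0.03.

```bash
python3 drive.py '-0.12 0 0.03 0 0 0;-0.12 0 0 0 0 0;-0.12 0 0 0 0 0;-0.12 0 0 0 0 0;-0.16 0 0 0 0 0;-0.16 0 0 0 0 0;-0.16 0 0 0 0 0;-0.16 0 0 0 0 0'
python3 - <<'E'
from h import *;st()
from cell import robot
c=robot.read_camera("scene");cv2.imwrite("pics/s1.png",cv2.resize(c["image"][120:280,230:430],None,fx=3,fy=3)[:,:,::-1])
E
```

```text
time: 4.23
tool_pos: [0.4853, 0.0503, 0.2423]
tool_rot: [3.141, 0.0, 1.53]
contact_force: [0.7, 0.9, 1.2]
opening: 0.0004
grip_force: 0.4
t 4.23 plate xy [-0.0704  0.0014] z 0.2423 rot [3.1415 0.     1.5296] op 0.0004 F [0.75 0.86 1.19]
```

View pics/s1.png

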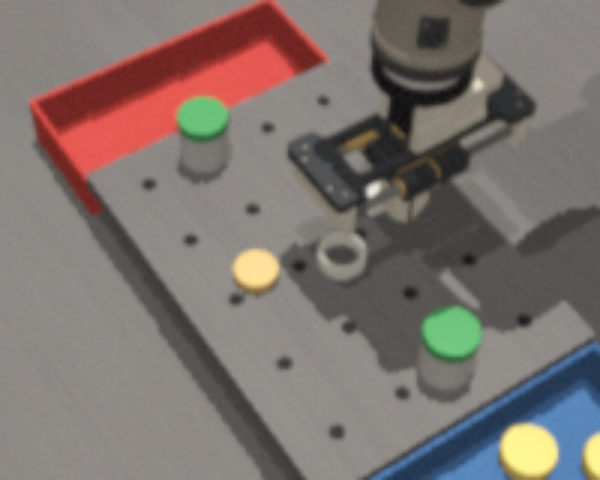

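The crop shows the ring at (342,255) and slug at (256,270) unmoved, with the coupon hidden behind the hand. Pushing on to the end.

```bash
for i in 1; do python3 drive.py '-0.16 0 0 0 0 0;-0.16 0 0 0 0 0;-0.16 0 0 0 0 0;-0.16 0 0 0 0 0;-0.16 0 0 0 0 0;-0.16 0 0 0 0 0;-0.16 0 0 0 0 0;-0.16 0 0 0 0 0'
python3 drive.py '-0.16 0 0 0 0 0;-0.16 0 0 0 0 0;-0.16 0 0 0 0 0;-0.16 0 0 0 0 0;-0.16 0 0 0 0 0;-0.16 0 0 0 0 0;-0.16 0 0 0 0 0;-0.16 0 0 0 0 0'
python3 drive.py '-0.16 0 0 0 0 0;-0.16 0 0 0 0 0;-0.16 0 0 0 0 0;-0.16 0 0 0 0 0;-0.16 0 0 0 0 0;-0.16 0 0 0 0 0;-0.16 0 0 0 0 0;-0.16 0 0 0 0 0'; done
python3 - <<'E'
from h import *;st()
from cell import robot
c=robot.read_camera("scene");cv2.imwrite("pics/s2.png",cv2.resize(c["image"][100:280,230:430],None,fx=3,fy=3)[:,:,::-1])
E
```

```text
time: 4.95
tool_pos: [0.4827, -0.0136, 0.2422]
tool_rot: [-3.142, 0.0, 1.53]
contact_force: [0.6, 1.4, 0.1]
opening: 0.0004
grip_force: 0.4
time: 5.62
tool_pos: [0.4801, -0.0775, 0.2422]
tool_rot: [3.142, 0.0, 1.53]
contact_force: [-0.1, 0.6, 0.3]
opening: 0.0004
grip_force: 0.3
time: 6.28
tool_pos: [0.4774, -0.1415, 0.2422]
tool_rot: [-3.142, 0.0, 1.53]
contact_force: [0.5, -0.1, 0.6]
opening: 0.0004
grip_force: 0.0
t 6.28 plate xy [-0.0704 -0.1905] z 0.2422 rot [-3.1416e+00  1.0000e-04  1.5298e+00] op 0.0004 F [ 0.51 -0.12  0.57]
```

View pics/s2.png

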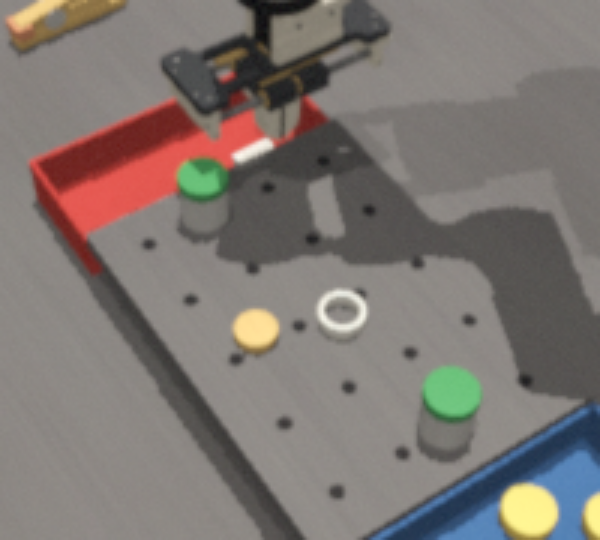

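The coupon is at (253,150), past the plate's end line, so it looks to be in the tray. The ring at (342,313) and slug at (256,330) are still in place. Next I'll push the slug.

```bash
python3 drive.py '0 0 -0.4 0 0 0;0 0 -0.5 0 0 0;0 0 -0.5 0 0 0;0 0 0 0 0 0'
python3 drive.py '0.556 0.34 0 0 0 0;0.556 0.34 0 0 0 0;0.556 0.34 0 0 0 0;0.556 0.34 0 0 0 0;0.556 0.34 0 0 0 0;0.556 0.34 0 0 0 0;0.556 0.34 0 0 0 0;0.556 0.34 0 0 0 0'
python3 drive.py '0 0 0 0 0 0;0 0 0 0 0 0'
python3 - <<'E'
from h import *;st()
from cell import robot
c=robot.read_camera("top");cv2.imwrite("pics/t2.png",cv2.resize(c["image"][135:260,195:410],None,fx=3.7,fy=3.7)[:,:,::-1])
E
```

```text
time: 6.67
tool_pos: [0.4786, -0.1412, 0.3165]
tool_rot: [3.134, 0.003, 1.53]
contact_force: [1.7, -0.2, 0.1]
opening: 0.0005
grip_force: 0.0
time: 7.33
tool_pos: [0.6231, 0.0775, 0.3115]
tool_rot: [-3.141, 0.0, 1.53]
contact_force: [0.7, -0.4, -0.3]
opening: 0.0004
grip_force: 0.0
time: 7.5
tool_pos: [0.6227, 0.0775, 0.3111]
tool_rot: [-3.141, 0.0, 1.533]
contact_force: [-0.4, -0.7, 0.3]
opening: 0.0009
grip_force: 0.0
t 7.5 plate xy [0.0658 0.0342] z 0.3111 rot [-3.1405e+00  2.0000e-04  1.5327e+00] op 0.0009 F [-0.41 -0.66  0.29]
```

View pics/t2.png

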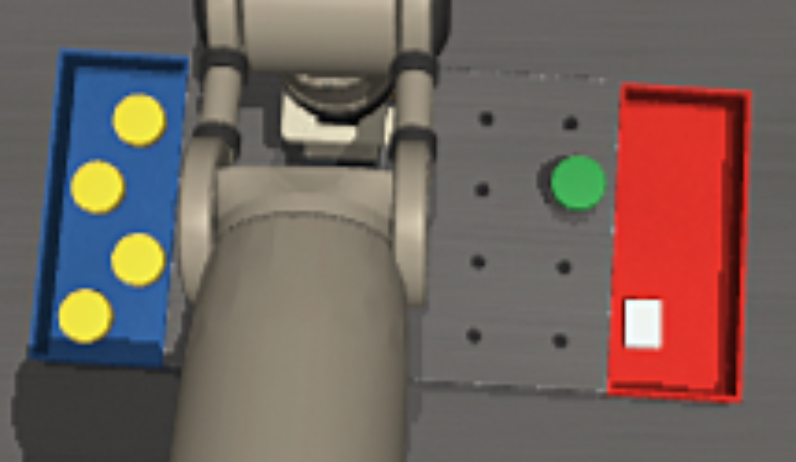

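The coupon lies flat in the red tray at (643,323), and stub_b is in place. Lowering behind the slug and pushing it 66 mm.

Scaled: 0.02 m is 0.4, 0.007 m is 0.14.

```bash
python3 drive.py '0 0 0.4 0 0 0;0 0 0.4 0 0 0;0 0 0.4 0 0 0;0 0 0.14 0 0 0;0 0 0.03 0 0 0;0 0 0 0 0 0'
python3 drive.py '-0.12 0 0 0 0 0;-0.12 0 0 0 0 0;-0.12 0 0 0 0 0;-0.16 0 0 0 0 0;-0.16 0 0 0 0 0;-0.16 0 0 0 0 0;-0.16 0 0 0 0 0;-0.16 0 0 0 0 0'
python3 drive.py '-0.1 0 0 0 0 0;-0.06 0 0 0 0 0;0.1 0 0 0 0 0;0.3 0 -0.2 0 0 0;0 0 -0.6 0 0 0;0.4 0 -0.6 0 0 0;0.7 -0.2 0 0 0 0;0.7 -0.2 0 0 0 0'
python3 - <<'E'
from h import *;st()
from cell import robot
c=robot.read_camera("scene")
cv2.imwrite("pics/s3.png",cv2.resize(c["image"][100:280,230:430],None,fx=3,fy=3)[:,:,::-1])
for n,z,b in(("slug",.072,(250,150,340,230)),):
    for q in blobs(c,*Y,b): print(n,cv2.contourArea(q),cen(q),pl(onz(c,cen(q),z)))
E
```

```text
time: 8.05
tool_pos: [0.6224, 0.0752, 0.2439]
tool_rot: [-3.141, 0.0, 1.529]
contact_force: [-0.4, 0.2, 0.1]
opening: 0.0009
grip_force: 0.0
time: 8.72
tool_pos: [0.6201, 0.0171, 0.2438]
tool_rot: [3.142, 0.0, 1.53]
contact_force: [0.4, 1.4, 1.0]
opening: 0.0006
grip_force: 0.8
time: 9.38
tool_pos: [0.6045, 0.1226, 0.3168]
tool_rot: [3.136, -0.001, 1.529]
contact_force: [0.9, 0.4, 0.3]
opening: 0.0006
grip_force: 0.0
t 9.38 plate xy [0.0458 0.0786] z 0.3168 rot [ 3.1363e+00 -7.0000e-04  1.5285e+00] op 0.0006 F [0.9  0.42 0.26]
slug 15.5 [325.72043011 188.76344086] [ 0.00939449 -0.04533902]
```

View pics/s3.png

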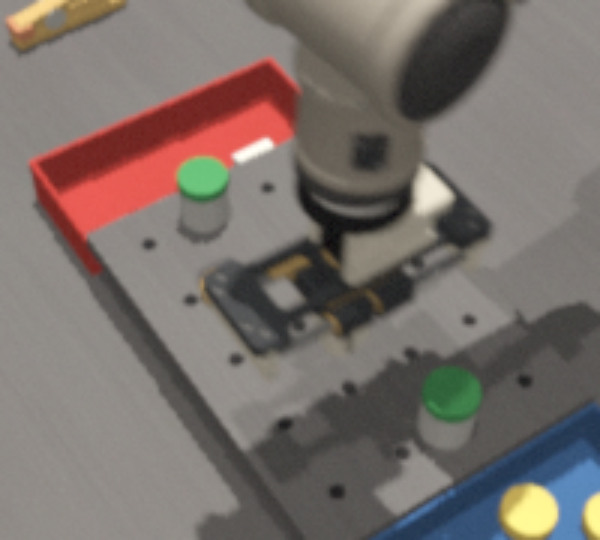

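The hand hides the slug and the ring in this view, so I'll back off towards the robot to look.

Scaled: -0.03 m is -0.6.

```bash
python3 drive.py '0 -0.6 0 0 0 0;0 -0.6 0 0 0 0;0 -0.6 0 0 0 0;0 -0.6 0 0 0 0;0 -0.6 0 0 0 0;0 -0.6 0 0 0 0;0 0 0 0 0 0'
cat >> h.py <<'E'
def look():
    from cell import robot
    c=robot.read_camera("scene")
    for n,k,z,b in(("slug",Y,.072,(250,130,350,240)),("ring",W,.074,(270,160,400,240)),("stubs",G,.11,(270,130,400,260))):
        for q in blobs(c,*k,b,30): print(n,cv2.contourArea(q),cen(q).round(1),"scene",(pl(onz(c,cen(q),z))-[.0025,.003]).round(4))
    return c
E
python3 - <<'E'
from h import *;st()
c=look()
import pickle;S=pickle.load(open("c0.pkl","rb"))["scene"]
for n,p,z in(("ring",(343.4,203.1),.074),("slug",(314.8,210),.072)):print(n,"start",pl(onz(S,p,z)))
cv2.imwrite("pics/s4.png",cv2.resize(c["image"][100:280,230:430],None,fx=3,fy=3)[:,:,::-1])
E
```

```text
time: 10.02
tool_pos: [0.4193, 0.1294, 0.3136]
tool_rot: [-3.136, 0.001, 1.532]
contact_force: [-0.6, -1.2, -0.2]
opening: 0.0005
grip_force: 0.0
t 10.02 plate xy [-0.1396  0.0778] z 0.3136 rot [-3.1359e+00  7.0000e-04  1.5323e+00] op 0.0005 F [-0.58 -1.16 -0.25]
slug 140.5 [303.4 195.3] scene [ 0.0641 -0.0609]
ring 206.0 [343.2 203.1] scene [-0.0033  0.0126]
stubs 258.0 [380.1 230.8] scene [-0.0117  0.1393]
stubs 163.0 [297.1 159.4] scene [ 0.0325 -0.1402]
ring start [-0.00127405  0.01579608]
slug start [ 0.06692676 -0.00559904]
```

View pics/s4.png

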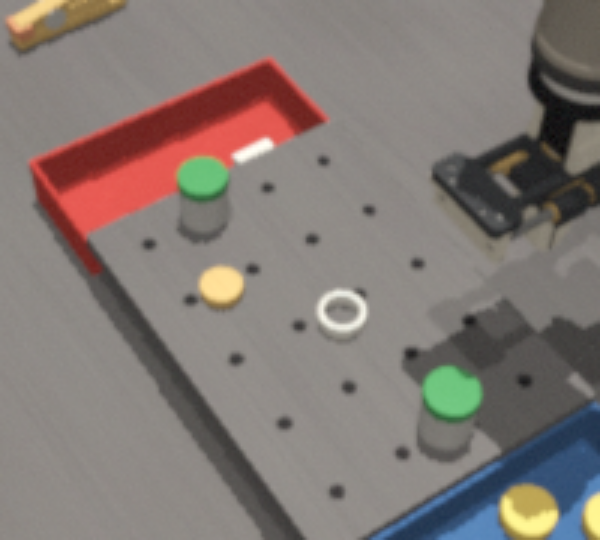

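The slug is at (221,286) in the crop, plate (0.064,-0.061). The ring at (342,313) and both stubs are unmoved. Next I'll push the slug sideways by about 29 mm to clear stub_b.

```bash
python3 drive.py '-0.462 0.524 0 0 0 0;-0.462 0.524 0 0 0 0;-0.462 0.524 0 0 0 0;-0.462 0.524 0 0 0 0;-0.462 0.524 0 0 0 0;-0.462 0.524 0 0 0 0;0 0 0 0 0 0;0 0 0 0 0 0'
python3 -c "from h import *;st()"
```

```text
time: 10.73
tool_pos: [0.5774, -0.0176, 0.3134]
tool_rot: [3.141, 0.0, 1.528]
contact_force: [-0.4, 0.7, -1.4]
opening: 0.0004
grip_force: 0.0
t 10.73 plate xy [ 0.0244 -0.0627] z 0.3134 rot [3.1409e+00 1.0000e-04 1.5280e+00] op 0.0004 F [-0.37  0.72 -1.42]
```

Scaled: -0.008 m is -0.16, 0.0015 m is 0.03.

```bash
python3 drive.py '0.03 -0.16 0.2 0 0 0;0 0 0.4 0 0 0;0 0 0.4 0 0 0;0 0 0.3 0 0 0;0 0 0.1 0 0 0;0 0 0 0 0 0'
python3 drive.py '0 0.1 0 0 0 0;0 0.1 0 0 0 0;0 0.1 0 0 0 0;0 0.1 0 0 0 0;0 0.12 0 0 0 0;0 0.12 0 0 0 0;0 0.12 0 0 0 0;0 0.04 0 0 0 0'
python3 drive.py '0 -0.1 0 0 0 0;0 -0.2 -0.2 0 0 0;0 0 -0.6 0 0 0;0 0 -0.6 0 0 0;0.4 -0.7 0 0 0 0;0.4 -0.7 0 0 0 0;0.4 -0.7 0 0 0 0;0.4 -0.7 0 0 0 0'
python3 -c "from h import *;st();look()"
```

```text
time: 11.23
tool_pos: [0.5674, -0.0138, 0.2427]
tool_rot: [-3.139, -0.0, 1.531]
contact_force: [0.2, 0.1, 0.9]
opening: 0.0005
grip_force: 0.0
time: 11.9
tool_pos: [0.6087, -0.0167, 0.2439]
tool_rot: [3.141, 0.0, 1.53]
contact_force: [-3.0, -0.3, 3.9]
opening: 0.0003
grip_force: 2.1
time: 12.57
tool_pos: [0.4542, 0.0703, 0.3135]
tool_rot: [3.141, -0.0, 1.529]
contact_force: [0.1, 0.9, -0.3]
opening: 0.0007
grip_force: 0.0
t 12.57 plate xy [-0.1023  0.0201] z 0.3135 rot [ 3.1411e+00 -1.0000e-04  1.5291e+00] op 0.0007 F [ 0.07  0.92 -0.26]
slug 140.5 [297.5 198.3] scene [ 0.0811 -0.0607]
ring 186.5 [342.9 202.9] scene [-0.0032  0.0115]
stubs 250.5 [380.1 230.9] scene [-0.0115  0.1396]
stubs 161.0 [297.1 159.4] scene [ 0.0326 -0.1402]
```

```bash
python3 drive.py '-0.36 0.54 0 0 0 0;-0.36 0.54 0 0 0 0;-0.36 0.54 0 0 0 0;-0.36 0.54 0 0 0 0;-0.18 0.52 0 0 0 0;0 0 0 0 0 0;0 0 0 0 0 0'
python3 -c "from h import *;st()"
```

```text
time: 13.2
tool_pos: [0.5872, -0.0174, 0.3128]
tool_rot: [-3.141, -0.0, 1.529]
contact_force: [-0.8, -0.1, 0.1]
opening: 0.0006
grip_force: 0.0
t 13.2 plate xy [ 0.0342 -0.0621] z 0.3128 rot [-3.1408e+00 -1.0000e-04  1.5286e+00] op 0.0006 F [-0.77 -0.08  0.11]
```

Scaled: 0.02 m is 0.4, 0.01 m is 0.2.

```bash
python3 drive.py '0 0 0.4 0 0 0;0 0 0.4 0 0 0;0 0 0.4 0 0 0;0 0 0.2 0 0 0;0 0 0 0 0 0'
python3 drive.py '0 0.1 0 0 0 0;0 0.1 0 0 0 0;0 0.1 0 0 0 0;0 0.1 0 0 0 0;0 0.1 0 0 0 0;0 0.1 0 0 0 0;0 0.06 0 0 0 0'
python3 drive.py '0 -0.1 0 0 0 0;0 -0.2 -0.2 0 0 0;0 0 -0.6 0 0 0;0 0 -0.6 0 0 0;0.4 -0.7 0 0 0 0;0.4 -0.7 0 0 0 0;0.4 -0.7 0 0 0 0;0.4 -0.7 0 0 0 0'
python3 -c "from h import *;st();look()"
```

```text
time: 13.62
tool_pos: [0.5853, -0.016, 0.2415]
tool_rot: [-3.136, -0.001, 1.531]
contact_force: [-0.0, -0.1, -1.1]
opening: 0.0007
grip_force: 0.0
time: 14.2
tool_pos: [0.6202, -0.0181, 0.2442]
tool_rot: [-3.141, 0.0, 1.53]
contact_force: [-4.8, -0.0, 5.6]
opening: 0.0002
grip_force: 3.5
time: 14.87
tool_pos: [0.4663, 0.0688, 0.3136]
tool_rot: [3.141, -0.0, 1.529]
contact_force: [0.2, 0.9, 0.5]
opening: 0.0005
grip_force: 0.0
t 14.87 plate xy [-0.0901  0.0191] z 0.3136 rot [ 3.1410e+00 -1.0000e-04  1.5291e+00] op 0.0005 F [0.23 0.87 0.49]
slug 140.5 [293.5 200.3] scene [ 0.0924 -0.0608]
ring 86.5 [341.5 202.3] scene [-0.0012  0.0084]
stubs 249.0 [380.1 230.9] scene [-0.0114  0.1396]
stubs 161.0 [297.1 159.4] scene [ 0.0326 -0.1402]
```

The slug is at x 0.092, clear of the stub. Going behind it.

Scaled: 0.026 m is 0.52, -0.005 m is -0.1.

```bash
python3 drive.py '-0.1 0.52 0 0 0 0;-0.1 0.52 0 0 0 0;-0.1 0.52 0 0 0 0;-0.1 0.52 0 0 0 0;-0.1 0.52 0 0 0 0;-0.1 0.52 0 0 0 0;-0.1 0.52 0 0 0 0;0 0 0 0 0 0'
python3 -c "from h import *;st()"
```

```text
time: 15.58
tool_pos: [0.6518, 0.0242, 0.3128]
tool_rot: [3.138, 0.001, 1.528]
contact_force: [-1.7, 0.3, -0.0]
opening: 0.0005
grip_force: 0.0
t 15.58 plate xy [ 0.097  -0.0178] z 0.3128 rot [3.1385e+00 5.0000e-04 1.5285e+00] op 0.0005 F [-1.66  0.35 -0.02]
```

```bash
python3 drive.py '0.02 -0.1 0.4 0 0 0;0 0 0.4 0 0 0;0 0 0.4 0 0 0;0 0 0.16 0 0 0;0 0 0.02 0 0 0;0 0 0 0 0 0'
python3 -c "from h import *;st()"
python3 drive.py '-0.12 0 0 0 0 0;-0.12 0 0 0 0 0;-0.12 0 0 0 0 0;-0.12 0 0 0 0 0;-0.12 0 0 0 0 0;-0.16 0 0 0 0 0;-0.16 0 0 0 0 0;-0.16 0 0 0 0 0'
python3 -c "from h import *;st();look()"
```

```text
time: 16.08
tool_pos: [0.6436, 0.027, 0.2448]
tool_rot: [-3.141, 0.0, 1.53]
contact_force: [0.2, -0.3, 0.3]
opening: 0.0002
grip_force: 0.0
t 16.08 plate xy [ 0.0887 -0.0154] z 0.2448 rot [-3.1412  0.      1.5299] op 0.0002 F [ 0.25 -0.31  0.31]
time: 16.75
tool_pos: [0.6414, -0.0278, 0.2448]
tool_rot: [3.141, 0.0, 1.53]
contact_force: [-0.4, 1.2, 1.6]
opening: 0.0003
grip_force: 0.8
t 16.75 plate xy [ 0.0888 -0.0702] z 0.2448 rot [3.1414e+00 1.0000e-04 1.5297e+00] op 0.0003 F [-0.36  1.2   1.6 ]
ring 57.0 [344.3 204.8] scene [-0.0027  0.0182]
stubs 241.0 [380.  231.1] scene [-0.0111  0.1398]
```

```bash
python3 drive.py '-0.16 0 0.03 0 0 0;-0.16 0 0 0 0 0;-0.16 0 0 0 0 0;-0.16 0 0 0 0 0;-0.16 0 0 0 0 0;-0.16 0 0 0 0 0;-0.16 0 0 0 0 0;-0.16 0 0 0 0 0'
python3 drive.py '-0.16 0 0 0 0 0;-0.16 0 0 0 0 0;-0.16 0 0 0 0 0;-0.16 0 0 0 0 0;-0.16 0 0 0 0 0;-0.16 0 0 0 0 0;-0.16 0 0 0 0 0;-0.16 0 0 0 0 0'
python3 drive.py '0 0 0 0 0 0;0 0 -0.4 0 0 0;0 0 -0.6 0 0 0;0 0 -0.6 0 0 0;0.6 -0.3 0 0 0 0;0.6 -0.4 0 0 0 0;0.6 -0.4 0 0 0 0'
python3 - <<'E'
from h import *;st()
c=look();cv2.imwrite("pics/s5.png",cv2.resize(c["image"][100:280,220:420],None,fx=3,fy=3)[:,:,::-1])
E
```

```text
time: 17.47
tool_pos: [0.6388, -0.0918, 0.2432]
tool_rot: [-3.141, 0.0, 1.53]
contact_force: [0.2, 1.0, -0.3]
opening: 0.0005
grip_force: 0.3
time: 18.13
tool_pos: [0.6362, -0.1557, 0.2432]
tool_rot: [-3.142, 0.0, 1.53]
contact_force: [0.3, 0.3, 0.4]
opening: 0.0003
grip_force: 0.0
time: 18.72
tool_pos: [0.5842, -0.0619, 0.3236]
tool_rot: [3.14, 0.0, 1.529]
contact_force: [0.4, 0.1, 0.2]
opening: 0.0007
grip_force: 0.0
t 18.72 plate xy [ 0.033  -0.1066] z 0.3236 rot [3.1403 0.     1.5287] op 0.0007 F [0.36 0.13 0.17]
ring 168.0 [343.1 203.6] scene [-0.0024  0.0136]
stubs 241.0 [380.1 231.1] scene [-0.0112  0.1398]
stubs 110.0 [295.7 160.8] scene [ 0.038  -0.1381]
```

View pics/s5.png

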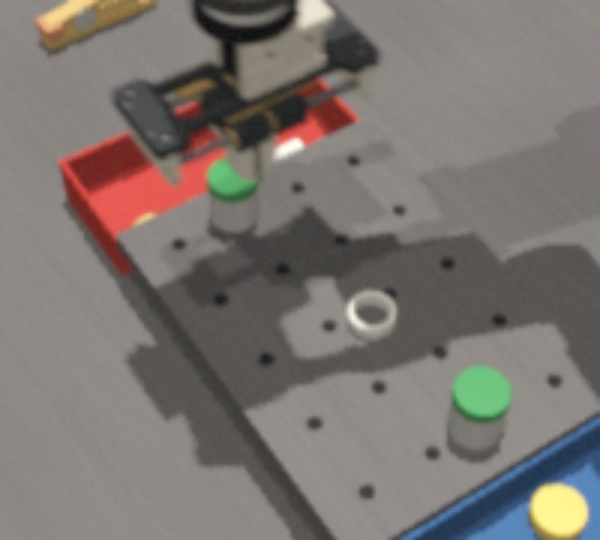

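The slug shows in the tray at (147,218), the ring at (371,314) is untouched, and stub_b stands partly behind the hand. Next is the ring's side push.

Scaled: 0.01 m is 0.2, 0.03 m is 0.6.

```bash
python3 drive.py '0.6 0.06 0 0 0 0;0.6 0.06 0 0 0 0;0.6 0.06 0 0 0 0;0.56 0.06 0.2 0 0 0;0 0 0 0 0 0;0 0 0 0 0 0'
python3 -c "from h import *;st()"
```

```text
time: 19.27
tool_pos: [0.6017, 0.0562, 0.3126]
tool_rot: [-3.14, 0.0, 1.533]
contact_force: [0.1, -0.6, 0.3]
opening: 0.0005
grip_force: 0.0
t 19.27 plate xy [0.0456 0.0121] z 0.3126 rot [-3.1403e+00  2.0000e-04  1.5329e+00] op 0.0005 F [ 0.14 -0.63  0.34]
```

Distance to push: 0.0456 → -0.008, about 53 mm.

Scaled: 0.008 m is 0.16, 0.02 m is 0.4.

```bash
python3 drive.py '0 0 0.4 0 0 0;0 0 0.4 0 0 0;0 0 0.4 0 0 0;0 0 0.16 0 0 0;0 0 0.02 0 0 0;0 0 0 0 0 0'
python3 drive.py '0 -0.14 0 0 0 0;0 -0.14 0 0 0 0;0 -0.14 0 0 0 0;0 -0.14 0 0 0 0;0 -0.14 0 0 0 0;0 -0.14 0 0 0 0;0 -0.14 0 0 0 0;0 -0.06 0 0 0 0'
python3 -c "from h import *;st()"
python3 drive.py '0 0.12 0 0 0 0;0 0.2 -0.2 0 0 0;0 0 -0.6 0 0 0;0 0 -0.6 0 0 0;0.5 0 0 0 0 0;0.5 0 0 0 0 0;0 0 0 0 0 0'
python3 -c "from h import *;st();look()"
```

```text
time: 19.77
tool_pos: [0.602, 0.054, 0.2444]
tool_rot: [-3.141, 0.0, 1.529]
contact_force: [0.3, 0.5, 0.3]
opening: 0.0003
grip_force: 0.0
time: 20.43
tool_pos: [0.5493, 0.057, 0.2449]
tool_rot: [3.14, 0.0, 1.53]
contact_force: [2.5, 0.1, 4.5]
opening: 0.001
grip_force: 2.4
t 20.43 plate xy [-0.0067  0.0107] z 0.2449 rot [3.1397e+00 1.0000e-04 1.5299e+00] op 0.001 F [2.5  0.06 4.46]
time: 21.02
tool_pos: [0.5679, 0.1092, 0.3142]
tool_rot: [-3.141, -0.001, 1.532]
contact_force: [-1.0, 0.6, -0.8]
opening: 0.0006
grip_force: 0.0
t 21.02 plate xy [0.0097 0.0637] z 0.3142 rot [-3.1409e+00 -1.4000e-03  1.5320e+00] op 0.0006 F [-1.05  0.57 -0.84]
ring 35.0 [307.7 226.3] scene [0.1038 0.0227]
stubs 255.5 [380.2 230.8] scene [-0.0117  0.1394]
stubs 161.0 [297.1 159.4] scene [ 0.0326 -0.1402]
```

Scaled: -0.035 m is -0.7, -0.02 m is -0.4.

```bash
python3 drive.py '0 -0.7 0 0 0 0;0 -0.7 0 0 0 0;0 -0.7 0 0 0 0;0 -0.7 0 0 0 0;0 -0.4 0 0 0 0;0 0 0 0 0 0'
python3 -c "from h import *;st();look()"
```

```text
time: 21.57
tool_pos: [0.4043, 0.1124, 0.3134]
tool_rot: [-3.136, 0.001, 1.53]
contact_force: [-0.4, 0.4, -0.9]
opening: 0.0007
grip_force: 0.0
t 21.57 plate xy [-0.1539  0.0601] z 0.3134 rot [-3.1360e+00  1.1000e-03  1.5304e+00] op 0.0007 F [-0.37  0.4  -0.92]
ring 199.0 [355.4 196.7] scene [-0.0396  0.0127]
stubs 257.0 [380.2 230.6] scene [-0.0122  0.1391]
stubs 163.0 [297.1 159.4] scene [ 0.0325 -0.1402]
```

Scaled: 0.02 m is 0.4, 0.028 m is 0.56.

```bash
python3 drive.py '-0.02 0.56 0 0 0 0;-0.02 0.56 0 0 0 0;-0.02 0.56 0 0 0 0;0 0.56 0 0 0 0;0 0 0.4 0 0 0;0 0 0 0 0 0'
python3 -c "from h import *;st()"
```

```text
time: 22.12
tool_pos: [0.5211, 0.1042, 0.2909]
tool_rot: [-3.137, 0.001, 1.529]
contact_force: [-2.2, -0.6, 0.2]
opening: 0.0007
grip_force: 0.0
t 22.12 plate xy [-0.0369  0.0567] z 0.2909 rot [-3.1370e+00  8.0000e-04  1.5285e+00] op 0.0007 F [-2.18 -0.64  0.16]
```

```bash
python3 drive.py '0 0 0.4 0 0 0;0 0 0.4 0 0 0;0 0 0.14 0 0 0;0 0 0.02 0 0 0;0 0 0 0 0 0'
python3 -c "from h import *;st()"
```

```text
time: 22.53
tool_pos: [0.5199, 0.105, 0.2463]
tool_rot: [-3.141, 0.0, 1.53]
contact_force: [0.1, -0.7, -0.0]
opening: 0.0008
grip_force: 0.0
t 22.53 plate xy [-0.0381  0.0575] z 0.2463 rot [-3.1407e+00  2.0000e-04  1.5297e+00] op 0.0008 F [ 0.09 -0.74 -0.  ]
```

Scaled: -0.008 m is -0.16, -0.006 m is -0.12.

```bash
python3 drive.py '-0.12 0 0.04 0 0 0;-0.12 0 0 0 0 0;-0.12 0 0 0 0 0;-0.12 0 0 0 0 0;-0.16 0 0 0 0 0;-0.16 0 0 0 0 0;-0.16 0 0 0 0 0;-0.16 0 0 0 0 0'
python3 drive.py '-0.16 0 0 0 0 0;-0.16 0 0 0 0 0;-0.16 0 0 0 0 0;-0.16 0 0 0 0 0;-0.16 0 0 0 0 0;-0.16 0 0 0 0 0;-0.16 0 0 0 0 0'
python3 - <<'E'
from h import *;st()
c=look();cv2.imwrite("pics/s6.png",cv2.resize(c["image"][100:280,220:420],None,fx=3,fy=3)[:,:,::-1])
E
```

```text
time: 23.2
tool_pos: [0.5174, 0.0482, 0.2443]
tool_rot: [3.141, 0.0, 1.529]
contact_force: [0.2, 0.5, 0.1]
opening: 0.0004
grip_force: 0.4
time: 23.78
tool_pos: [0.5152, -0.0076, 0.2442]
tool_rot: [-3.142, 0.0, 1.53]
contact_force: [-0.2, 0.9, 0.1]
opening: 0.0006
grip_force: 0.4
t 23.78 plate xy [-0.0382 -0.0552] z 0.2442 rot [-3.1415e+00  1.0000e-04  1.5298e+00] op 0.0006 F [-0.19  0.87  0.07]
stubs 245.0 [380. 231.] scene [-0.0112  0.1396]
stubs 125.5 [295.7 159.2] scene [ 0.0352 -0.1427]
```

View pics/s6.png

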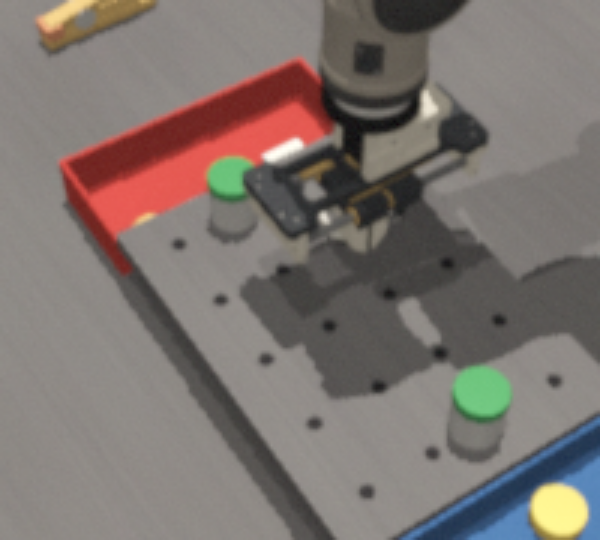

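The ring is hidden behind the hand, but the pads still read contact. Coupon at (285,152), slug at (147,218) and both stubs are fine. Finishing the push.

Units first: shifts go in units of 50 mm and turns go in units of 0.2 rad. So -0.008 m is -0.16.

```bash
python3 drive.py '-0.16 0 0 0 0 0;-0.16 0 0 0 0 0;-0.16 0 0 0 0 0;-0.16 0 0 0 0 0;-0.16 0 0 0 0 0;-0.16 0 0 0 0 0'
python3 drive.py '-0.16 0 0 0 0 0;-0.16 0 0 0 0 0;-0.16 0 0 0 0 0;-0.16 0 0 0 0 0;-0.16 0 0 0 0 0;-0.16 0 0 0 0 0'
python3 drive.py '-0.16 0 0 0 0 0;-0.16 0 0 0 0 0;-0.16 0 0 0 0 0;-0.16 0 0 0 0 0;-0.16 0 0 0 0 0;-0.16 0 0 0 0 0;0 0 0 0 0 0'
python3 -c "from h import *;st()"
python3 drive.py '0 0 -0.4 0 0 0;0 0 -0.6 0 0 0;0 0 -0.6 0 0 0;0.6 -0.4 0 0 0 0;0.6 -0.4 0 0 0 0;0.6 -0.4 0 0 0 0;0.6 -0.4 0 0 0 0;0.6 -0.4 0 0 0 0'
python3 drive.py '0.6 0 0 0 0 0;0.6 0 0 0 0 0;0 0 0 0 0 0;0 0 0 0 0 0'
python3 - <<'E'
from h import *;st();c=look()
from cell import robot
t=robot.read_camera("top")
red=np.array([.546,-.190])
for n,k,z in(("white",W,.014),("yellow",Y,.016)):
    for q in blobs(t,*k,(340,145,410,255)):
        d=onz(t,cen(q),z)[:2]-red;print(n,cv2.contourArea(q),cen(q).round(1),"tray xy",(d@v).round(4),(d@w).round(4))
for n,k,b in(("stubs",G,(230,160,370,220)),("white on plate",W,(245,150,358,240))):
    for q in blobs(t,*k,b): print(n,cv2.contourArea(q),cen(q).round(1))
for n,k in(("white",W),("yellow",Y)):
    for q in blobs(c,*k,(235,115,400,240),8): print("scene",n,cv2.contourArea(q),cen(q).round(1))
E
```

```text
time: 24.33
tool_pos: [0.5132, -0.0556, 0.2442]
tool_rot: [-3.142, 0.0, 1.53]
contact_force: [0.4, -0.5, -0.2]
opening: 0.0005
grip_force: 0.1
time: 24.83
tool_pos: [0.5112, -0.1035, 0.2442]
tool_rot: [3.142, 0.0, 1.53]
contact_force: [-0.0, 0.4, 0.2]
opening: 0.0006
grip_force: 0.3
time: 25.42
tool_pos: [0.5093, -0.1522, 0.2443]
tool_rot: [3.141, 0.001, 1.529]
contact_force: [1.2, 0.8, 0.3]
opening: 0.0001
grip_force: 0.0
t 25.42 plate xy [-0.0381 -0.1999] z 0.2443 rot [3.1411e+00 6.0000e-04 1.5287e+00] op 0.0001 F [1.2  0.81 0.3 ]
time: 26.08
tool_pos: [0.4143, 0.0046, 0.3243]
tool_rot: [3.141, -0.0, 1.529]
contact_force: [0.4, -0.2, 0.6]
opening: 0.0003
grip_force: 0.0
time: 26.42
tool_pos: [0.4177, 0.0645, 0.3243]
tool_rot: [3.141, 0.0, 1.533]
contact_force: [0.1, -0.0, -0.4]
opening: 0.0007
grip_force: 0.0
t 26.42 plate xy [-0.1385  0.0129] z 0.3243 rot [3.1413e+00 2.0000e-04 1.5334e+00] op 0.0007 F [ 0.06 -0.01 -0.44]
ring 47.5 [280.3 165.7] scene [ 0.0647 -0.1736]
stubs 259.0 [380.3 230.7] scene [-0.0121  0.1394]
stubs 163.0 [297.2 159.4] scene [ 0.0325 -0.1401]
white 107.0 [368.5 222. ] tray xy -0.0678 0.0222
white 37.0 [366.8 183.7] tray xy 0.0534 0.0325
yellow 30.0 [365.6 170.7] tray xy 0.0949 0.0382
stubs 164.0 [253.2 193.1]
stubs 159.5 [350.9 184.1]
white on plate 771.0 [284.3 229.9]
white on plate 137.0 [256.9 228.8]
white on plate 116.5 [312.7 230. ]
scene white 56.5 [314.1 150.2]
scene white 47.5 [280.3 165.7]
scene yellow 14.0 [380.2 132.1]
```

```bash
python3 - <<'E'
from h import *
from cell import robot
t=robot.read_camera("top");c=robot.read_camera("scene");red=np.array([.546,-.190])
W2=((0,0,60),(180,110,255));Y2=((9,80,60),(35,235,255))
for cam,n,b in((t,"top",(358,150,398,245)),(c,"scene",(240,125,340,190))):
  for k,nm in((W2,"white"),(Y2,"yellow")):
    for q in blobs(cam,*k,b,4): print(n,nm,cv2.contourArea(q),cen(q).round(1),cv2.boundingRect(q),cv2.minAreaRect(q)[1])
X,e=tri(t,(366.8,183.7),c,(280.3,165.7));d=X[:2]-red;print("ring tri",X,e,d@v,d@w)
h=cv2.cvtColor(t["image"],cv2.COLOR_RGB2HSV)
def ch(p):
    return 'R' if (p[0]<9 or p[0]>172) and p[1]>150 else 'y' if 9<=p[0]<36 and p[1]>90 else 'w' if p[1]<70 and p[2]>130 else 'd' if p[2]<110 else 'g'if 45<p[0]<85 else '.'
for r in range(160,236): print(r,''.join(ch(h[r,x]) for x in range(352,400)))
E
```

```text
top white 475.5 [373.3 172.9] (358, 150, 40, 95) (93.99998474121094, 38.99999237060547)
top white 108.0 [368.5 222. ] (364, 216, 10, 13) (12.0, 9.0)
top white 53.5 [366.4 184.6] (364, 179, 6, 13) (12.0, 5.0)
top yellow 32.5 [365.6 170.4] (364, 165, 5, 12) (11.0, 4.0)
scene white 2687.5 [307.7 169.4] (259, 125, 81, 65) (64.0, 80.0)
scene white 861.5 [261.  134.1] (240, 125, 65, 28) (27.0, 64.0)
scene white 235.0 [245.9 180.1] (240, 157, 19, 33) (18.0, 32.0)
scene yellow 7.5 [267.6 172.3] (265, 171, 7, 4) (1.7888542413711548, 6.708203315734863)
ring tri [ 0.59821648 -0.15783836  0.03386652] 0.002619966944289819 0.05085433902870561 0.03427488623131798
160 ddddddddd..RRRRRRRRRRRRRRRRRRRRRRRRRRRRRRRRRRR.d
161 d....d..dg.RRRRRRRRRRRRRRRRRRRRRRRRRRRRRRRRRRR.d
162 d.ddddddd..RRRRRRRRRRRRRRRRRRRRRRRRRRRRRRRRRRR.d
163 ...dddddd..RRRRRRRRRRRRRRRRRRRRRRRRRRRRRRRRRRR.d
164 d.......d.RRRRRRRRRRRRRRRRRRRRRRRRRRRRRRRRRRRR.d
165 ddddddddd.RRRyyRRRRRRRRRRRRRRRRRRRRRRRRRRRRRRR.d
166 dddd.dddd.RRyyyyRRRRRRRRRRRRRRRRRRRRRRRRRRRRRR.d
167 .dddddddd.RRyyyyRRRRRRRRRRRRRRRRRRRRRRRRRRRRRR.d
168 ddddddddd.RRyyy
[... 2884 characters left out ...]
RRRRRRR.ddd
223 ......g.RRRRwwwwwwwwwwRRRRRRRRRRRRRRRRRRRRRR.ddd
224 ......g.RRRRwwwwwwwwwwRRRRRRRRRRRRRRRRRRRRRR.ddd
225 .......wRRRRwwwwwwwwwwRRRRRRRRRRRRRRRRRRRRRRwddd
226 ........RRRRwwwwwwwwwwRRRRRRRRRRRRRRRRRRRRRR.ddd
227 ........RRRRwwwwwwwwwwRRRRRRRRRRRRRRRRRRRRRR.ddd
228 ........RRRRwwwwwwwww.RRRRRRRRRRRRRRRRRRRRRR.ddd
229 ......g.RRRRRRRRRRRR.RRRRRRRRRRRRRRRRRRRRRRR.ddd
230 ........RRRRRRRRRRRRRRRRRRRRRRRRRRRRRRRRRRRR.ddd
231 .....g.RRRRRRRRRRRRRRRRRRRRRRRRRRRRRRRRRRRRR.ddd
232 .....g.RRRRRRRRRRRRRRRRRRRRRRRRRRRRRRRRRRRRR.ddd
233 .....g.RRRRRRRRRRRRRRRRRRRRRRRRRRRRRRRRRRRRR.ddd
234 .....g.RRRRRRRRRRRRRRRRRRRRRRRRRRRRRRRRRRRRR.ddd
235 .....ggRRRRRRRRRRRRRRRRRRRRRRRRRRRRRRRRRRRRR.ddd
```

The ring and the slug are standing on edge in the tray, below the rim. I'll wait a moment and check that they are at rest.

```bash
for i in 1 2; do python3 drive.py '0 0 0 0 0 0;0 0 0 0 0 0;0 0 0 0 0 0;0 0 0 0 0 0;0 0 0 0 0 0;0 0 0 0 0 0;0 0 0 0 0 0;0 0 0 0 0 0' >/dev/null
python3 - <<'E'
from h import *;from cell import robot
t=robot.read_camera("top")
for k in(W,Y):
    for q in blobs(t,*k,(358,150,396,245)): print(cv2.contourArea(q),cen(q).round(1))
h=robot.observe();print(h["time"],h["contact_force"].round(1))
E
done
```

```text
107.0 [368.5 222. ]
38.0 [366.8 183.4]
30.0 [365.6 170.7]
27.3333 [-0.7  0.4  0.2]
107.0 [368.5 222. ]
38.5 [366.8 183.5]
30.0 [365.6 170.7]
28.05 [-0.3 -0.4  0.3]
```

```bash
python3 -c "
from cell import robot
print(robot.hand_in())"
```

```text
the job is handed in; nothing more can be done
None
```

I swept the ring, slug and coupon into the red tray and handed the job in at about 28 s; no verdict came back. The last images show all three at rest below the rim (ring and slug on edge), both stubs where they began and the hand clear; I didn't re-measure the bottle and clamp, but the hand never went near them.

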